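# Set a bisque tile in the fettling jig with its end overhanging

## Robot

A 6-joint arm with a two-finger parallel gripper is mounted at the origin on a cart in front of the work surface, level with it; the furniture and walls round the work are solid. World frame = base frame: x ahead of the robot, y to its left, z up, the work surface at z = 0. Lengths are in m, angles in rad, forces in N, time in s.
With the tool pointing down it reaches from about 0.375 to 0.9 m from the base axis. Payload 3.1 kg.
Tool frame: the origin (TCP) lies on the centre line of the jaws, within the pads' length; the fingertips stand 11 mm ahead of it and the grasp point (between the pads) lies 8 mm behind it; z points along the fingers, y is the line along which they close (so a half turn about z gives the same grasp; the last joint's range is limited). The gripper opens to 85 mm and grips with 20 to 120 N. Pads are 22 mm wide; open, the fingers measure 114 mm over their backs; the gripper's body (76 mm by 85 mm) begins 54 mm behind the grasp point. The pads swing forward as they close: fully open they stand 13 mm farther back than shut.
Start: joints at [1.022, 0.527, 1.433, -0, 1.181, -0.178], TCP at [0.226, 0.583, 0.242] pointing down, gripper open.
Joint ranges: [-3.08, 3.08], [-0.75, 2.2], [0.22, 2.44], [-1.43, 4.57], [0, 2.65], [-2.85, 2.85]. Speed limits (rad/s): [2.79, 2.79, 3.14, 3.14, 3.14, 3.14].

## Interface

Orientations are given as a unit quaternion [x, y, z, w].
In Python, from plant import r, optics gives the robot as it stands. The module is installed in compiled form; this text tells all that it offers.
- The arm moves only by the shell command python3 -m pendant 'ROWS'. ROWS is a JSON object of lists of equal length, an entry for each row: "translation": the shift along the tool's x, y, z in m, a list of three; "angular": the turn, a rotation vector about the tool's x, y, z in rad, a list of three; "fingers": the finger opening in m, from 0 to 0.0854. In form: {"translation": [[dx, dy, dz], ...], "angular": [[wx, wy, wz], ...], "fingers": [fingers, ...]}. A call has 1 to 10 rows; each row is the pose to reach, as a shift and turn from the pose commanded when the call began, along the tool's axes at that moment; what a row does not reach only later rows make up. A row lasts 1/12 s, in which the tool goes at most 41.7 mm and 7.16 degrees, less where a joint would pass 70% of its speed; a pose out of reach is approached as far as the arm can. A call with a gripper value outside its range is refused whole. The fingers move at their own pace and stop on an object; the grip force is fixed at half the most. Time passes only in rows, so rows that repeat a pose let the fingers close. It gives the time, the measured TCP pose, the force, the opening and the grip force at its end, in the units of the state.
- r.state(): the state, without advancing time (a new reading comes with each control period).
- optics.capture(name): name is "scene" or "side" or "wrist"; returns a dict with "img" (420x560x3 uint8, red, green, blue), "K" (3x3 intrinsics, pixels), "extrinsics" (4x4, takes a point from camera to world coordinates); the wrist camera has in their place "hand_eye" (4x4, takes a point from camera to tool coordinates, whose origin is the TCP and whose axes are the flange's). Camera axes: x right, y up, looking along -z (the intrinsics and any distortion apply to the point x, -y, -z); pixel columns grow to the right and rows downward; lengths in m; the calibration is good to about 2 mm. The wrist camera is an equidistant fisheye: a pixel r from the principal point sees the ray r / f radians off the axis. A picture is of the moment at which its call begins: read the wrist's pose just before it. There is no depth.
- r.close_job(): hands the job in; it is judged then, once.
The state is a dict: "time_s": time; "joints": joint angles; "qvel": joint speeds; "joint_torque": joint torques, N m; "position": TCP position; "orientation": TCP orientation; "ft_force": force on the tool from outside, world axes, zero at the start; "wrist_torque": the same for the moment, N m; "opening": finger opening in m; "grasp_force": force on a finger pad.
Only numpy, scipy, OpenCV 4.12 (cv2) and the standard library are available. Lean on these libraries where they do the work, as an engineer would, in place of code of your own. Each camera call takes 0.05 s, during which the arm holds its last target. There are 200 camera calls.

## Task

Get the bisque tile ready for rubbing down its end: with your fingertips push it back so that its whole long edge lies against the fence of the wooden jig, and slide it along the fence until it sticks out about 3 cm (between 2 and 4) past the open right-hand end of the ledge. Then tip the upright hold-down over so that it comes down and rests on the tile, and leave it there. Push gently and only push: do not grip or lift anything, and leave the things round the jig where they are.

Things in the scene. Friction and masses are not known exactly. Their poses are not given: they have to be found in the camera images.
- jig: Wooden jig, fixed, does not move: plywood ledge with flat top 50 mm above the table and a straight fence along its back, 12 mm high above the ledge. Origin on the table; x points away from the robot, square to the fence, y left along it (yaw up to 0.25 rad). Ledge: front edge x = -72 mm, fence face x = +50, left end y = +150, open right-hand end y = -150; 50 mm of ledge lie behind the fence face.
- ledge_corner (a point): Point on the top of the ledge where the fence's front face meets the open right-hand end of the ledge (jig frame x = 50, y = -150, z = 50 mm). Axes as the jig's: -y points out past the end, -x from the fence towards the robot.
- bisque_tile: Loose flat terracotta tile, unglazed, 80 mm (x) by 150 mm (y) by 8 mm thick, about 0.2 kg, lying flat on the ledge, its middle 16 to 26 mm short of the fence, a little askew (up to 0.1 rad). Origin: centre of its underside; x across it towards the fence, y along it to the left, z up.
- tile_lead (a point): Right-hand back corner of the tile at its underside (tile frame x = 40, y = -75, z = 0 mm): the end of the tile's back long edge that goes out past the ledge.
- tile_trail (a point): Left-hand back corner of the tile at its underside (tile frame x = 40, y = +75, z = 0 mm): the other end of the same long edge.
- hold_down (a joint): Hinge of the hold-down arm (26 mm wide, 12 thick, steel weight on its back), rad. About 1.85: open, upright, leaning back from the robot on its stop; 0: down, level, rubber foot on the tile 78 mm in front of the pin. Balances at about 1.45: pushed from behind towards the robot past that (a few N) it tips over and sinks by its own weight, damped, in 2 to 4 s; let go sooner it falls back.
- hold_down_pin (a point): Hinge pin of the hold-down, fixed on the jig (jig frame x = 80, y = -90, z = 70 mm); the pin runs along the jig's y, and the arm swings in the jig's x-z plane.
- handle (a point): Middle of the hold-down's dark turned wooden handle, on its axis, 138 mm from the pin; round, up to 22 mm thick, reaching 18 mm beyond this point to the arm's tip. Moves with the arm.
- fire_brick: Loose light fire brick, 100 x 114 x 64 mm, standing right of the jig; origin at the centre of its underside. Leave alone.
- wood_rib: Loose flat oval wooden rib, 40 x 90 x 9 mm, on the table in front of the jig; origin at the centre of its underside. Leave alone.
- fluted_pot: Loose small fluted pot, 56 mm across and 44 mm high, on the table behind the jig; origin at the centre of its underside. Leave alone.
- masking_tape: Loose roll of tape lying flat, 104 mm across and 25 mm high, on the table to the left; origin at the centre of its underside. Leave alone.
- tile_a: Loose glaze test tile, 65 x 45 x 9 mm, on the table to the left; origin at the centre of its underside. Leave alone.
- pencil: Loose pencil, 123 mm long and 7 mm thick, on the table near its front edge; origin at its middle, underside. Leave alone.

How it is judged:
By the outcome, as a careful person would: the job done as asked, in the order asked, and still so for the second after the job is handed in, with the robot touching nothing.
It also fails if it takes over 58 s, if anything falls off the work surface, if the arm or the gripper's body presses on something with over 40 N, if the wrist force passes 120 N, or if a joint passes its speed limit or range.

## Working session

There is one attempt and no reset: what is moved stays moved. The work goes in short steps, Python scripts to look and compute and a shell command to move; the robot and the scene stay as the last step left them, time stands still between calls to the robot, and variables do not carry over. Pictures are saved under pics/ and viewed, at most 10 in all, crops included, and the job is handed in when it is done.

```bash
mkdir -p pics
python3 - <<'E'
from plant import r, optics
import cv2,numpy as np
s=r.state();print(s['time_s'],s['position'],s['orientation'],s['opening'])
np.set_printoptions(precision=4,suppress=True)
for n in("scene","side"):
    c=optics.capture(n);cv2.imwrite(f"pics/{n}0.png",c["img"][:,:,::-1]);print(n,c["K"],c["extrinsics"],[k for k in c])
E
```

```text
0.0 [0.22549799 0.58217308 0.24132968] [ 1.83843836e-01  9.82954867e-01 -1.01489313e-03 -3.79739846e-04] 0.0852439549498424
scene [[449.88     0.     287.1936]
 [  0.     449.88   219.0386]
 [  0.       0.       1.    ]] [[ 0.5433  0.5582 -0.627  -0.255 ]
 [-0.8395  0.3571 -0.4095 -0.4698]
 [-0.0046  0.7489  0.6627  0.8838]
 [ 0.      0.      0.      1.    ]] ['img', 'K', 'extrinsics']
side [[386.5638   0.     280.3905]
 [  0.     386.5638 205.8322]
 [  0.       0.       1.    ]] [[-0.9949 -0.0731  0.0696  0.5736]
 [ 0.1003 -0.643   0.7592  0.8652]
 [-0.0108  0.7623  0.6471  0.7896]
 [ 0.      0.      0.      1.    ]] ['img', 'K', 'extrinsics']
```

View pics/scene0.png

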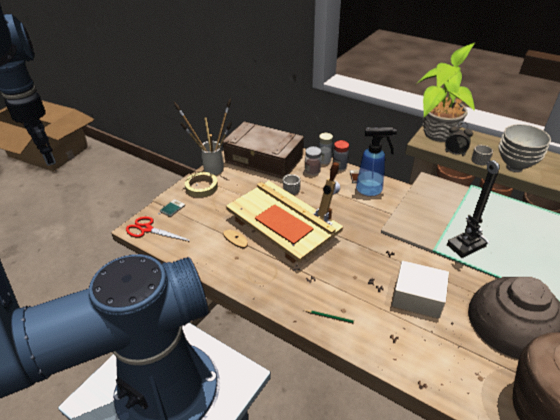

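View pics/side0.png

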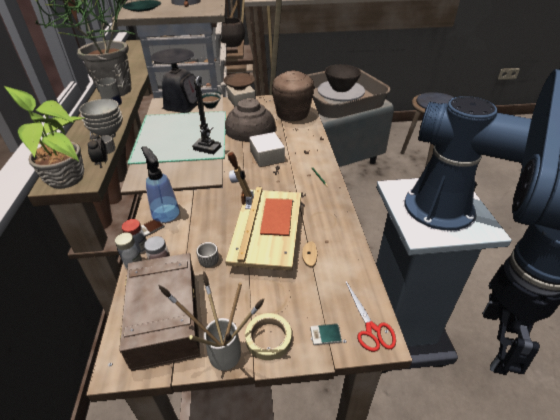

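The pictures show the jig (yellow) at about scene (283,220) and side (267,228). The orange tile is on it, at scene (284,223) and side (277,216). The hold-down stands upright near scene (328,192) and side (240,178).

```bash
cat > h.py <<'E'
import cv2,numpy as np
from plant import r,optics
from scipy.spatial.transform import Rotation as R
np.set_printoptions(precision=4,suppress=True)
def ray(c,px):
    K=c["K"];E=c["extrinsics"]
    d=np.array([(px[0]-K[0,2])/K[0,0],-(px[1]-K[1,2])/K[1,1],-1.])
    return E[:3,3],E[:3,:3]@d
def plane(c,px,z):
    o,d=ray(c,px);return o+d*(z-o[2])/d[2]
def proj(c,P):
    E=c["extrinsics"];q=E[:3,:3].T@(np.asarray(P)-E[:3,3]);K=c["K"]
    return np.array([K[0,2]-K[0,0]*q[0]/q[2],K[1,2]+K[1,1]*q[1]/q[2]])
def tri(c1,p1,c2,p2):
    o1,d1=ray(c1,p1);o2,d2=ray(c2,p2)
    t=np.linalg.lstsq(np.c_[d1,-d2],o2-o1,rcond=None)[0]
    a=o1+t[0]*d1;b=o2+t[1]*d2;return (a+b)/2,np.linalg.norm(a-b)
def tilemask(img):
    h=cv2.cvtColor(img,cv2.COLOR_RGB2HSV);return cv2.inRange(h,(2,170,90),(11,255,255))
def biggest(m):
    cs,_=cv2.findContours(m,cv2.RETR_EXTERNAL,cv2.CHAIN_APPROX_NONE);return max(cs,key=cv2.contourArea)
E
python3 - <<'E'
from h import *
big=[]
for n,roi in(("scene",(215,150,140,120)),("side",(210,140,110,140))):
    c=optics.capture(n);im=c["img"];x,y,w,h=roi
    m=np.zeros(im.shape[:2],np.uint8);m[y:y+h,x:x+w]=tilemask(im)[y:y+h,x:x+w]
    k=biggest(m);P=np.array([plane(c,p[0],.058)[:2] for p in k])
    rc=cv2.minAreaRect((P*1000).astype(np.float32));print(n,cv2.contourArea(k),rc,cv2.boxPoints(rc))
    hs=cv2.cvtColor(im,cv2.COLOR_RGB2HSV)
    crop=cv2.resize(im[y:y+h,x:x+w],None,fx=4,fy=4,interpolation=cv2.INTER_CUBIC);big.append(cv2.resize(crop,(int(w*4),h*4))[:,:,::-1])
H=max(b.shape[0] for b in big);big=[cv2.copyMakeBorder(b,0,H-b.shape[0],0,0,0) for b in big]
o=np.hstack(big);print(o.shape);o=cv2.resize(o,None,fx=.8,fy=.8,interpolation=cv2.INTER_AREA);cv2.imwrite("pics/z1.png",o);print(o.shape)
E
```

```text
scene 972.0 ((506.7223205566406, 40.438255310058594), (147.95889282226562, 78.54817962646484), 79.64006042480469) [[454.7847 -25.2724]
 [532.0523 -39.3979]
 [558.66   106.1489]
 [481.3923 120.2744]]Traceback (most recent call last):
  File "<stdin>", line 6, in <module>
  File "h.py", line 21, in biggest
    cs,_=cv2.findContours(m,cv2.RETR_EXTERNAL,cv2.CHAIN_APPROX_NONE);return max(cs,key=cv2.contourArea)
                                                                            ~~~^^^^^^^^^^^^^^^^^^^^^^^^
ValueError: max() iterable argument is empty
```

```bash
sed -i 's/return cv2.inRange(h,(2,170,90),(11,255,255))/return cv2.inRange(h,(0,165,70),(12,255,255))/' h.py
python3 - <<'E'
from h import *
big=[]
for n,roi in(("scene",(215,150,140,120)),("side",(210,140,110,140))):
    c=optics.capture(n);im=c["img"];x,y,w,h=roi
    hs=cv2.cvtColor(im,cv2.COLOR_RGB2HSV)
    if n=="side":print(hs[216,277],hs[225,275],hs[250,258])
    m=np.zeros(im.shape[:2],np.uint8);m[y:y+h,x:x+w]=tilemask(im)[y:y+h,x:x+w]
    if m.any():
        k=biggest(m);P=np.array([plane(c,p[0],.058)[:2] for p in k])
        rc=cv2.minAreaRect((P*1000).astype(np.float32));print(n,rc,cv2.boxPoints(rc))
    big.append(cv2.resize(im[y:y+h,x:x+w],None,fx=3.2,fy=3.2,interpolation=cv2.INTER_CUBIC)[:,:,::-1])
H=max(b.shape[0] for b in big);big=[cv2.copyMakeBorder(b,0,H-b.shape[0],0,0,0) for b in big]
o=np.hstack(big);cv2.imwrite("pics/z1.png",o);print(o.shape)
E
```

```text
scene ((506.22198486328125, 40.35055160522461), (148.34024047851562, 79.54618072509766), 79.5964126586914) [[453.709  -25.418 ]
 [531.9475 -39.7825]
 [558.7349 106.1191]
 [480.4965 120.4836]]
[  7 153 209] [  7 153 210] [ 25  65 231]
(448, 800, 3)
```

View pics/z1.png

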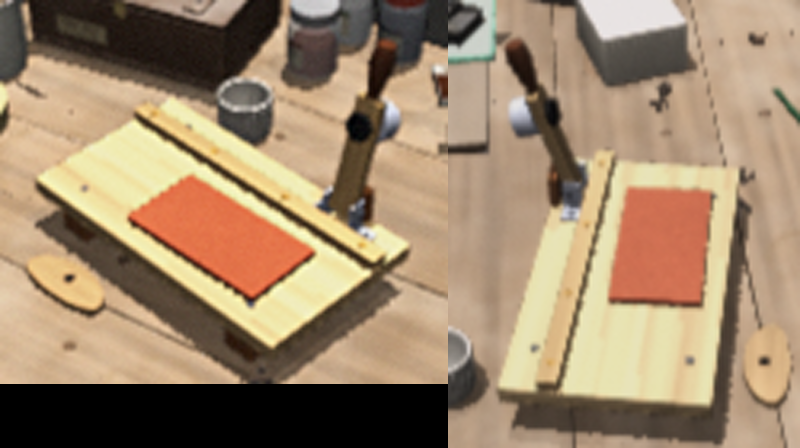

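The crop shows the jig corners, in scene at (38,183), (273,347), (408,245) and in side at (712,404), (740,168), (501,392). The handle tip is at scene (388,42) and side (517,42).

Run:
```python
from h import *
S=optics.capture("scene");D=optics.capture("side")
s=lambda u,v:np.array([215+u/3.2-.35,150+v/3.2-.35]); d=lambda u,v:np.array([210+(u-448)/3.2-.35,140+v/3.2-.35])
sc={k:plane(S,s(*p),.05)[:2] for k,p in dict(FL=(38,183),FR=(273,347),BR=(408,245)).items()}
sd={k:plane(D,d(*p),.05)[:2] for k,p in dict(FL=(712,403),FR=(740,168),BL=(501,391)).items()}
print(sc,sd)
loc=dict(FL=(-.072,.15),FR=(-.072,-.15),BR=(.10,-.15),BL=(.10,.15))
A=[];B=[]
for dd in(sc,sd):
    for k,v in dd.items(): A.append(loc[k]);B.append(v)
A=np.array(A);B=np.array(B);a=A-A.mean(0);b=B-B.mean(0)
th=np.arctan2((a[:,0]*b[:,1]-a[:,1]*b[:,0]).sum(),(a*b).sum());Rm=np.array([[np.cos(th),-np.sin(th)],[np.sin(th),np.cos(th)]])
t=B.mean(0)-Rm@A.mean(0);print("jig",th,t,"res",B-(A@Rm.T+t))
im=D["img"];hs=cv2.cvtColor(im,cv2.COLOR_RGB2HSV);m=cv2.inRange(hs,(3,130,120),(11,255,255));m2=np.zeros_like(m);m2[180:240,255:300]=m[180:240,255:300]
k=biggest(m2);P=np.array([plane(D,p[0],.058)[:2] for p in k]);rs=cv2.minAreaRect((P*1000).astype(np.float32));print("tile side",rs,cv2.boxPoints(rs))
T=np.array([.5065,.0403]);print("tile in jig (scene)",Rm.T@(T-t))
h=tri(S,s(383,66),D,d(522,64));print("handle",h, "jig",Rm.T@(h[0][:2]-t))
c=lambda x,y:Rm@np.array([x,y])+t
print("corner",c(.05,-.15),"pin",c(.08,-.09))
```

```text
{'FL': array([0.4841, 0.2218]), 'FR': array([ 0.4255, -0.0635]), 'BR': array([ 0.5902, -0.0978])} {'FL': array([0.4881, 0.2305]), 'FR': array([ 0.4248, -0.0603]), 'BL': array([0.6523, 0.1999])}
jig -0.20269255848199852 [0.5252 0.0688] res [[-0.0008 -0.0084]
 [ 0.001   0.0001]
 [-0.0027  0.0004]
 [ 0.0032  0.0002]
 [ 0.0003  0.0034]
 [-0.001   0.0043]]
tile side ((510.3568420410156, 47.32766342163086), (148.69508361816406, 78.23603057861328), 79.66739654541016) [[458.5381 -18.7979]
 [535.5053 -32.8305]
 [562.1756 113.4532]
 [485.2084 127.4858]]
tile in jig (scene) [-0.0126 -0.0317]
handle (array([ 0.6221, -0.0443,  0.1963]), np.float64(0.003087961289977936)) jig [ 0.1177 -0.0913]
corner [ 0.544  -0.0882] pin [ 0.5854 -0.0355]
```

```bash
cat >> h.py <<'E'
JT=np.array([.5252,.0700]);JY=-.203
def J(x,y): 
    c,s=np.cos(JY),np.sin(JY);return np.array([c*x-s*y,s*x+c*y])+JT
def toJ(p):
    c,s=np.cos(JY),np.sin(JY);d=np.asarray(p)[:2]-JT;return np.array([c*d[0]+s*d[1],-s*d[0]+c*d[1]])
def rel(x,y,z):
    "tool shift and turn from now to jig-frame xy, world z, tool y along jig y, pointing down"
    s=r.state();Q=R.from_quat(s['orientation']);p=np.r_[J(x,y),z]
    c,n=np.cos(JY),np.sin(JY);T=np.c_[[-c,-n,0],[-n,c,0],[0,0,-1]]
    print("shift",Q.inv().apply(p-s['position']),"turn",(Q.inv()*R.from_matrix(T)).as_rotvec(),"now jig",toJ(s['position']),s['position'][2],"F",s['ft_force'],"t",s['time_s'])
E
python3 - <<'E'
from h import *
rel(-.07,-.03,.22)
S=optics.capture("scene");D=optics.capture("side")
print(S["img"].shape,"bottle",toJ(plane(S,(368,192),0)),toJ(plane(D,(166,218),0)),"pot",toJ(plane(S,(291,186),.04)),"rib",toJ(plane(S,(236,239),.009)))
E
```

```text
shift [-0.4004 -0.411   0.0223] turn [-0.0003 -0.0001 -0.1668] now jig [-0.3966  0.4418] 0.24216336790366272 F [ 0.2363 -0.3754  0.0046] t 0.4
(420, 560, 3) bottle [ 0.325  -0.0756] [ 0.3333 -0.0473] pot [0.1394 0.0851] rib [-0.1135  0.0537]
```

```bash
python3 -m pendant '{"translation":[[-0.2,-0.2,0],[-0.2,-0.2,0],[-0.2,-0.2,0],[-0.2,-0.2,0],[-0.2,-0.2,0],[-0.2,-0.2,0],[-0.2,-0.2,0],[-0.2,-0.2,0],[-0.2,-0.2,0],[-0.2,-0.2,0]],"angular":[[0,0,-0.167],[0,0,-0.167],[0,0,-0.167],[0,0,-0.167],[0,0,-0.167],[0,0,-0.167],[0,0,-0.167],[0,0,-0.167],[0,0,-0.167],[0,0,-0.167]],"fingers":[0.085,0.085,0.085,0.085,0.085,0.085,0.085,0.085,0.085,0.085]}'; python3 -c "
from h import *
rel(-.07,-.03,.22)"
```

```text
time_s: 1.33
position: [0.3403, 0.3243, 0.2426]
orientation: [0.102, 0.995, 0.0, 0.0]
ft_force: [-0.8, 0.3, 0.1]
opening: 0.085
grasp_force: 0.0
shift [-0.1626 -0.2417  0.0224] turn [ 0.0009  0.0002 -0.0007] now jig [-0.2324  0.2118] 0.24256894641499493 F [-0.8116  0.3473  0.1058] t 1.3333
```

```bash
python3 -m pendant '{"translation":[[-0.163,-0.242,0.022],[-0.163,-0.242,0.022],[-0.163,-0.242,0.022],[-0.163,-0.242,0.022],[-0.163,-0.242,0.022],[-0.163,-0.242,0.022],[-0.163,-0.242,0.022],[-0.163,-0.242,0.022],[-0.163,-0.242,0.022],[-0.163,-0.242,0.022]],"angular":[[0,0,0],[0,0,0],[0,0,0],[0,0,0],[0,0,0],[0,0,0],[0,0,0],[0,0,0],[0,0,0],[0,0,0]],"fingers":[0.085,0.085,0.085,0.085,0.085,0.085,0.085,0.085,0.085,0.085]}'; python3 -c "
from h import *
rel(-.07,-.03,.12)
s=r.state();c=optics.capture('wrist');print(c['K'],c['hand_eye'],s['position'],s['orientation']);cv2.imwrite('pics/w1.png',c['img'][:,:,::-1])
np.savez('w1.npz',img=c['img'],K=c['K'],H=c['hand_eye'],p=s['position'],q=s['orientation'])
"
```

```text
time_s: 2.17
position: [0.4506, 0.0554, 0.2201]
orientation: [0.101, 0.995, 0.0, -0.001]
ft_force: [-0.7, 0.4, -0.1]
opening: 0.0851
grasp_force: 0.0
shift [-0.0002 -0.0007  0.1001] turn [ 0.0005 -0.0012  0.0011] now jig [-0.0701 -0.0294] 0.22008986188409227 F [-0.7222  0.4461 -0.1276] t 2.1667
[[325.1923   0.     286.3557]
 [  0.     325.1923 204.1404]
 [  0.       0.       1.    ]] [[-0.0008  0.9558  0.2939  0.0767]
 [ 1.      0.0005  0.001   0.0007]
 [ 0.0008  0.2939 -0.9558 -0.1324]
 [ 0.      0.      0.      1.    ]] [0.4506 0.0554 0.2201] [ 0.1008  0.9949  0.0003 -0.0006]
```

View pics/w1.png

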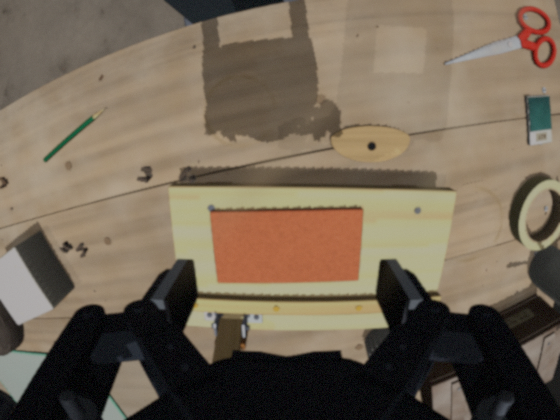

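The wrist view shows the tile with corners at about (212,210), (362,209), (360,283) and (218,284). The ledge's front edge runs (171,187) to (453,189), and the fence's front face is near row 297.

```bash
cat >> h.py <<'E'
def wplane(d,px,z):
    K=d['K'];u=(px[0]-K[0,2])/K[0,0];v=(px[1]-K[1,2])/K[1,1];t=np.hypot(u,v);a=np.array([u,v])/max(t,1e-9)*np.sin(t)
    dc=np.array([a[0],-a[1],-np.cos(t)]);H=d['H'];Q=R.from_quat(d['q']).as_matrix()
    o=Q@H[:3,3]+d['p'];g=Q@H[:3,:3]@dc;return o+g*(z-o[2])/g[2]
E
python3 - <<'E'
from h import *
d=dict(np.load('w1.npz'));im=d['img'];hs=cv2.cvtColor(im,cv2.COLOR_RGB2HSV)
m=cv2.inRange(hs,(0,140,80),(13,255,255));m[:200]=0;m[300:]=0;m[:,:195]=0;m[:,380:]=0
k=biggest(m);P=np.array([wplane(d,p[0],.058)[:2] for p in k]);rc=cv2.minAreaRect((P*1000).astype(np.float32))
B=cv2.boxPoints(rc)/1000;print(rc[1],"tile jig",toJ(np.array(rc[0])/1000),[toJ(b) for b in B])
for n,p in dict(FR=(171,186.5),FL=(453.5,188.5)).items(): print(n,toJ(wplane(d,p,.05)))
# fence bottom: yellow-to-dark transitions along columns
for c in(210,260,290,330,360): print(c,[(q,im[q,c].tolist()) for q in range(286,304,2)])
E
```

```text
(147.0663299560547, 79.30894470214844) tile jig [-0.0119 -0.0284] [array([-0.0501, -0.1027]), array([ 0.0292, -0.1011]), array([0.0263, 0.0459]), array([-0.053 ,  0.0443])]
FR [-0.0724 -0.1442]
FL [-0.0713  0.1471]
210 [(286, [177, 174, 145]), (288, [178, 175, 147]), (290, [173, 170, 143]), (292, [139, 129, 101]), (294, [84, 72, 52]), (296, [56, 47, 33]), (298, [93, 78, 53]), (300, [165, 152, 108]), (302, [177, 171, 124])]
260 [(286, [179, 176, 142]), (288, [177, 174, 146]), (290, [179, 175, 148]), (292, [173, 169, 140]), (294, [134, 123, 94]), (296, [82, 70, 50]), (298, [57, 49, 35]), (300, [95, 81, 54]), (302, [165, 155, 110])]
290 [(286, [178, 175, 144]), (288, [179, 176, 148]), (290, [179, 176, 149]), (292, [176, 173, 144]), (294, [162, 156, 123]), (296, [99, 89, 63]), (298, [54, 44, 32]), (300, [73, 62, 36]), (302, [154, 138, 97])]
330 [(286, [177, 175, 144]), (288, [178, 176, 146]), (290, [178, 175, 145]), (292, [174, 170, 139]), (294, [141, 131, 99]), (296, [94, 81, 57]), (298, [57, 47, 34]), (300, [74, 62, 41]), (302, [157, 143, 100])]
360 [(286, [177, 173, 142]), (288, [178, 175, 147]), (290, [178, 175, 145]), (292, [172, 169, 137]), (294, [133, 123, 94]), (296, [73, 64, 45]), (298, [53, 42, 27]), (300, [111, 96, 64]), (302, [171, 156, 111])]
```

```bash
python3 -m pendant '{"translation":[[0.008,0,0.04],[0.008,0,0.08],[0.008,0,0.11],[0.008,0,0.135],[0.008,0,0.148],[0.008,0,0.15],[0.008,0,0.15]],"angular":[[0,0,0],[0,0,0],[0,0,0],[0,0,0],[0,0,0],[0,0,0],[0,0,0]],"fingers":[0.085,0.085,0.085,0.085,0.085,0.085,0.085]}'; python3 -m pendant '{"translation":[[0,0,0.002],[0,0,0.004],[0,0,0.006],[0,0,0.008],[0,0,0.008]],"angular":[[0,0,0],[0,0,0],[0,0,0],[0,0,0],[0,0,0]],"fingers":[0.085,0.085,0.085,0.085,0.085]}';python3 -c "
from h import *
rel(-.077,-.028,.06)"
```

```text
time_s: 2.8
position: [0.4422, 0.0575, 0.0698]
orientation: [0.1, 0.995, 0.0, -0.001]
ft_force: [0.7, -0.2, 1.1]
opening: 0.0852
grasp_force: 0.0
time_s: 3.22
position: [0.4433, 0.0557, 0.0626]
orientation: [0.101, 0.995, -0.0, 0.0]
ft_force: [-0.6, 0.8, 0.1]
opening: 0.0854
grasp_force: 0.0
shift [-0.0003  0.0025  0.0026] turn [0.0001 0.0007 0.0001] now jig [-0.0773 -0.0306] 0.06258440493380545 F [-0.6418  0.7871  0.0692] t 3.2167
```

```bash
python3 -m pendant '{"translation":[[0,0,0.002],[0,0,0.003],[0,0,0.003]],"angular":[[0,0,0],[0,0,0],[0,0,0]],"fingers":[0.085,0.085,0.085]}'; python3 -m pendant '{"translation":[[0,0,0.002],[0,0,0.003],[0,0,0.003]],"angular":[[0,0,0],[0,0,0],[0,0,0]],"fingers":[0.085,0.085,0.085]}';python3 -m pendant '{"translation":[[0,0,0.001],[0,0,0.002],[0,0,0.002]],"angular":[[0,0,0],[0,0,0],[0,0,0]],"fingers":[0.085,0.085,0.085]}'
```

```text
time_s: 3.47
position: [0.4431, 0.0556, 0.0592]
orientation: [0.101, 0.995, 0.0, -0.0]
ft_force: [0.2, 0.3, -1.3]
opening: 0.0848
grasp_force: 0.0
time_s: 3.72
position: [0.443, 0.0557, 0.0561]
orientation: [0.101, 0.995, 0.0, -0.0]
ft_force: [-0.3, 0.1, 0.2]
opening: 0.0848
grasp_force: 0.0
time_s: 3.97
position: [0.4431, 0.0557, 0.0541]
orientation: [0.101, 0.995, 0.0, -0.0]
ft_force: [-0.2, 0.3, -0.5]
opening: 0.0847
grasp_force: 0.0
```

```bash
python3 -m pendant '{"translation":[[0,0,0.001],[0,0,0.002],[0,0,0.002]],"angular":[[0,0,0],[0,0,0],[0,0,0]],"fingers":[0.085,0.085,0.085]}'; python3 -m pendant '{"translation":[[0,0,0.001],[0,0,0.001],[0,0,0.001]],"angular":[[0,0,0],[0,0,0],[0,0,0]],"fingers":[0.085,0.085,0.085]}'
python3 - <<'E'
from h import *
D=optics.capture("side");im=D["img"][165:255,225:325];cv2.imwrite("pics/s2.png",cv2.resize(im,None,fx=6,fy=6,interpolation=cv2.INTER_CUBIC)[:,:,::-1])
E
```

```text
time_s: 4.22
position: [0.4431, 0.0557, 0.0521]
orientation: [0.101, 0.995, -0.0, -0.0]
ft_force: [0.1, -0.0, 0.8]
opening: 0.0845
grasp_force: 0.0
time_s: 4.47
position: [0.4431, 0.0557, 0.0513]
orientation: [0.101, 0.995, -0.0, -0.0]
ft_force: [0.8, -0.3, -0.5]
opening: 0.0849
grasp_force: 0.0
```

View pics/s2.png

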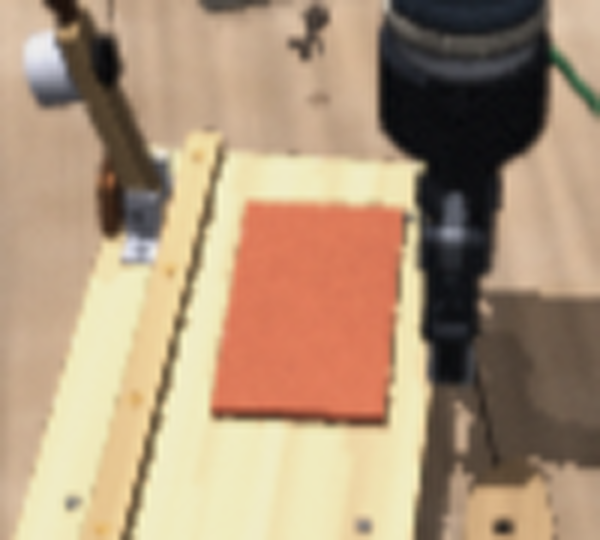

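The tip of the near finger is at crop (450,382), just in front of the ledge edge, which is near column 425.

Run:
```python
from h import *
D=optics.capture("side")
for u in(432,470):
  for z in(.04,.045,.05,.055,.06):
    print(u,z,toJ(plane(D,(225+u/6-.4,165+382/6-.4),z)))
```

```text
432 0.04 [-0.0697  0.0036]
432 0.045 [-0.07    0.0088]
432 0.05 [-0.0703  0.014 ]
432 0.055 [-0.0706  0.0193]
432 0.06 [-0.0709  0.0245]
470 0.04 [-0.0874  0.0019]
470 0.045 [-0.0875  0.0072]
470 0.05 [-0.0877  0.0124]
470 0.055 [-0.0879  0.0177]
470 0.06 [-0.088   0.0229]
```

```bash
python3 -m pendant '{"translation":[[-0.003,0.002,0],[-0.006,0.002,0],[-0.009,0.002,0],[-0.012,0.002,0],[-0.014,0.002,0],[-0.016,0.002,0],[-0.018,0.002,0],[-0.020,0.002,0],[-0.020,0.002,0]],"angular":[[0,0,0],[0,0,0],[0,0,0],[0,0,0],[0,0,0],[0,0,0],[0,0,0],[0,0,0],[0,0,0]],"fingers":[0.085,0.085,0.085,0.085,0.085,0.085,0.085,0.085,0.085]}';  python3 -m pendant '{"translation":[[-0.002,0,0],[-0.004,0,0],[-0.006,0,0],[-0.008,0,0],[-0.010,0,0],[-0.010,0,0]],"angular":[[0,0,0],[0,0,0],[0,0,0],[0,0,0],[0,0,0],[0,0,0]],"fingers":[0.085,0.085,0.085,0.085,0.085,0.085]}'
python3 - <<'E'
from h import *
rel(-.077,-.028,.06)
d=r.state();D=optics.capture("side");im=D["img"][165:255,225:325];cv2.imwrite("pics/s3.png",cv2.resize(im,None,fx=6,fy=6,interpolation=cv2.INTER_CUBIC)[:,:,::-1])
m=cv2.inRange(cv2.cvtColor(D['img'],cv2.COLOR_RGB2HSV),(3,130,120),(11,255,255));m2=np.zeros_like(m);m2[180:250,245:300]=m[180:250,245:300]
k=biggest(m2);P=np.array([plane(D,p[0],.058)[:2] for p in k]);rs=cv2.minAreaRect((P*1000).astype(np.float32));print(rs[1],[toJ(b) for b in cv2.boxPoints(rs)/1000])
E
```

```text
time_s: 5.32
position: [0.4626, 0.0538, 0.0512]
orientation: [0.101, 0.995, 0.0, -0.001]
ft_force: [-1.9, 0.6, -0.3]
opening: 0.085
grasp_force: 0.7
time_s: 5.82
position: [0.4742, 0.0513, 0.0513]
orientation: [0.101, 0.995, -0.0, 0.001]
ft_force: [0.2, 0.3, -0.3]
opening: 0.085
grasp_force: 0.0
shift [ 0.0308  0.0005 -0.0087] turn [ 0.0001  0.002  -0.    ] now jig [-0.0462 -0.0285] 0.051316791769507084 F [ 0.2413  0.2734 -0.3435] t 5.8167
(149.8438720703125, 77.6649398803711) [array([-0.0365, -0.1001]), array([ 0.0411, -0.1002]), array([0.0414, 0.0496]), array([-0.0363,  0.0498])]
```

```bash
python3 -m pendant '{"translation":[[-0.002,0,0],[-0.003,0,0],[-0.005,0,0],[-0.006,0,0],[-0.006,0,0]],"angular":[[0,0,0],[0,0,0],[0,0,0],[0,0,0],[0,0,0]],"fingers":[0.085,0.085,0.085,0.085,0.085]}';  python3 -m pendant '{"translation":[[-0.001,0,0],[-0.002,0,0],[-0.002,0,0]],"angular":[[0,0,0],[0,0,0],[0,0,0]],"fingers":[0.085,0.085,0.085]}';  python3 -m pendant '{"translation":[[-0.001,0,0],[-0.001,0,0],[-0.001,0,0]],"angular":[[0,0,0],[0,0,0],[0,0,0]],"fingers":[0.085,0.085,0.085]}'
```

```text
time_s: 6.28
position: [0.479, 0.0504, 0.0513]
orientation: [0.101, 0.995, -0.0, 0.0]
ft_force: [-1.9, 1.1, 0.0]
opening: 0.0852
grasp_force: 1.0
time_s: 6.53
position: [0.4808, 0.05, 0.0513]
orientation: [0.101, 0.995, 0.0, -0.0]
ft_force: [-1.8, 0.9, 1.2]
opening: 0.085
grasp_force: 1.2
time_s: 6.78
position: [0.4809, 0.05, 0.0513]
orientation: [0.101, 0.995, 0.0, -0.001]
ft_force: [-3.9, 1.7, 3.2]
opening: 0.085
grasp_force: 2.3
```

```bash
python3 -m pendant '{"translation":[[-0.001,0,0],[-0.001,0,0],[-0.001,0,0]],"angular":[[0,0,0],[0,0,0],[0,0,0]],"fingers":[0.085,0.085,0.085]}';python3 -m pendant '{"translation":[[-0.001,0,0],[-0.001,0,0],[-0.001,0,0]],"angular":[[0,0,0],[0,0,0],[0,0,0]],"fingers":[0.085,0.085,0.085]}'
```

```text
time_s: 7.03
position: [0.4809, 0.05, 0.0512]
orientation: [0.101, 0.995, 0.0, -0.002]
ft_force: [-5.4, 1.8, 4.7]
opening: 0.085
grasp_force: 3.0
time_s: 7.28
position: [0.481, 0.05, 0.0512]
orientation: [0.101, 0.995, 0.0, -0.003]
ft_force: [-5.9, 2.3, 4.4]
opening: 0.0851
grasp_force: 3.7
```

```bash
python3 -m pendant '{"translation":[[0.01,0,0],[0.02,0,0],[0.025,0,-0.02],[0.025,0.02,-0.05],[0.01,0.06,-0.06],[-0.02,0.10,-0.06],[-0.04,0.114,-0.06],[-0.043,0.114,-0.06],[-0.043,0.114,-0.06]],"angular":[[0,0,0],[0,0,0],[0,0,0],[0,0,0],[0,0,0],[0,0,0],[0,0,0],[0,0,0],[0,0,0]],"fingers":[0.085,0.085,0.085,0.05,0,0,0,0,0]}'
python3 - <<'E'
from h import *
rel(.010,.085,.064);d=r.state()
c=optics.capture('wrist');im=c['img'];w=dict(K=c['K'],H=c['hand_eye'],p=d['position'],q=d['orientation'])
m=cv2.inRange(cv2.cvtColor(im,cv2.COLOR_RGB2HSV),(0,140,80),(13,255,255));k=biggest(m);x,y,a,b=cv2.boundingRect(k);print(x,y,a,b)
P=np.array([toJ(wplane(w,p[0],.058)) for p in k]);print(P.min(0),P.max(0))
cv2.imwrite('pics/w2.png',im[:,:,::-1])
E
```

```text
time_s: 8.03
position: [0.5516, 0.1534, 0.1116]
orientation: [0.1, 0.995, 0.0, 0.003]
ft_force: [-0.6, -0.6, -0.8]
opening: 0.0118
grasp_force: 0.0
shift [-0.0006 -0.002   0.0476] turn [0.0013 0.0055 0.0022] now jig [0.0091 0.087 ] 0.11163658551586735 F [-0.5995 -0.5665 -0.7608] t 8.0333
31 171 194 119
[-0.0314 -0.1055] [0.0505 0.0459]
```

View pics/w2.png

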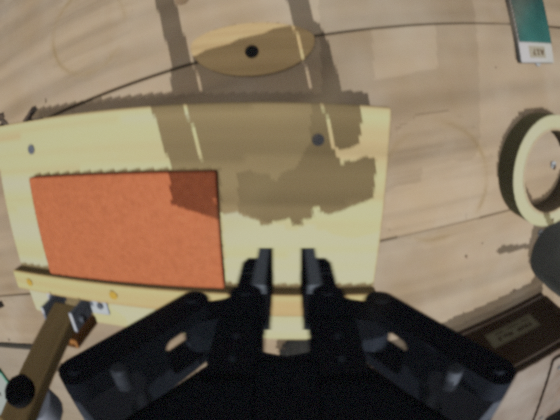

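The picture shows the tile flush along the fence, with its left end at column 220 and the closing fingers to the left of it.

```bash
python3 -m pendant '{"translation":[[0,0,0.015],[0,0,0.03],[0,0,0.038],[0,0,0.043],[0,0,0.046],[0,0,0.0475],[0,0,0.0475]],"angular":[[0,0,0],[0,0.002,0],[0,0.004,0],[0,0.004,0],[0,0.004,0],[0,0.004,0],[0,0.004,0]],"fingers":[0,0,0,0,0,0,0]}'; python3 -m pendant '{"translation":[[0,-0.004,0],[0,-0.008,0],[0,-0.012,0],[0,-0.016,0],[0,-0.020,0],[0,-0.024,0],[0,-0.028,0],[0,-0.032,0],[0,-0.036,0],[0,-0.036,0]],"angular":[[0,0,0],[0,0,0],[0,0,0],[0,0,0],[0,0,0],[0,0,0],[0,0,0],[0,0,0],[0,0,0],[0,0,0]],"fingers":[0,0,0,0,0,0,0,0,0,0]}'; python3 -c "
from h import *
rel(.010,.085,.064)"
```

```text
time_s: 8.67
position: [0.5487, 0.1522, 0.0638]
orientation: [0.101, 0.995, 0.0, -0.002]
ft_force: [0.3, -0.6, -0.4]
opening: 0.0001
grasp_force: 0.0
time_s: 9.5
position: [0.5414, 0.1165, 0.0638]
orientation: [0.102, 0.995, 0.0, -0.002]
ft_force: [-0.2, 0.9, 0.3]
opening: -0.0004
grasp_force: 0.0
shift [-0.0035  0.0362 -0.0002] turn [-0.0001 -0.0041 -0.0005] now jig [0.0065 0.0488] 0.06383332538603202 F [-0.1791  0.9158  0.2609] t 9.5
```

Slide on.

```bash
python3 -m pendant '{"translation":[[0,-0.005,0],[0,-0.010,0],[0,-0.015,0],[0,-0.020,0],[0,-0.025,0],[0,-0.030,0],[0,-0.035,0],[0,-0.040,0],[0,-0.045,0],[0,-0.045,0]],"angular":[[0,0,0],[0,0,0],[0,0,0],[0,0,0],[0,0,0],[0,0,0],[0,0,0],[0,0,0],[0,0,0],[0,0,0]],"fingers":[0,0,0,0,0,0,0,0,0,0]}'
cat > meas.py <<'E'
from h import *
rel(.010,.085,.064)
for n,roi,z in(("scene",(160,285,230,360),.058),("side",(170,255,245,305),.058)):
    c=optics.capture(n);m=cv2.inRange(cv2.cvtColor(c['img'],cv2.COLOR_RGB2HSV),(2,130,100),(12,255,255));q=np.zeros_like(m);a,b,e,f=roi;q[a:b,e:f]=m[a:b,e:f]
    k=biggest(q);rs=cv2.minAreaRect((np.array([plane(c,p[0],z)[:2] for p in k])*1000).astype(np.float32));print(n,rs[1],[toJ(p) for p in cv2.boxPoints(rs)/1000])
E
python3 meas.py
```

```text
time_s: 10.33
position: [0.5322, 0.0719, 0.0638]
orientation: [0.101, 0.995, -0.0, -0.002]
ft_force: [-0.6, 0.0, 0.1]
opening: -0.0
grasp_force: 0.0
shift [-0.0035  0.0817 -0.0003] turn [-0.0007 -0.0043 -0.0003] now jig [0.0065 0.0033] 0.06378937706751084 F [-0.5816  0.0078  0.0904] t 10.3333
scene (153.38597106933594, 83.48773956298828) [array([-0.0319, -0.1562]), array([ 0.0516, -0.1566]), array([ 0.0524, -0.0033]), array([-0.031 , -0.0028])]
side (141.71124267578125, 30.066078186035156) [array([-0.0286, -0.1488]), array([ 0.0015, -0.1484]), array([-0.0004, -0.0067]), array([-0.0304, -0.0071])]
```

```bash
python3 -m pendant '{"translation":[[0,-0.004,0],[0,-0.008,0],[0,-0.012,0],[0,-0.016,0],[0,-0.020,0],[0,-0.023,0],[0,-0.023,0]],"angular":[[0,0,0],[0,0,0],[0,0,0],[0,0,0],[0,0,0],[0,0,0],[0,0,0]],"fingers":[0,0,0,0,0,0,0]}'; python3 meas.py
python3 - <<'E'
from h import *
a=optics.capture("scene")["img"][175:265,265:365];b=optics.capture("side")["img"][165:255,225:315]
f=lambda i:cv2.resize(i,None,fx=4.2,fy=4.2,interpolation=cv2.INTER_CUBIC)[:,:,::-1]
o=np.hstack([f(a),f(b)]);print(o.shape);cv2.imwrite("pics/z4.png",o)
E
```

```text
time_s: 11.02
position: [0.5276, 0.0498, 0.0638]
orientation: [0.101, 0.995, -0.0, -0.002]
ft_force: [-0.7, 0.5, 0.2]
opening: -0.0002
grasp_force: 0.0
shift [-0.0035  0.1043 -0.0003] turn [-0.0005 -0.0043 -0.0002] now jig [ 0.0064 -0.0193] 0.06378829851648281 F [-0.6761  0.5322  0.2265] t 11.0167
scene (151.43528747558594, 83.71631622314453) [array([-0.0313, -0.1792]), array([ 0.0524, -0.179 ]), array([ 0.052 , -0.0275]), array([-0.0317, -0.0278])]
side (149.29489135742188, 30.6136531829834) [array([-0.0293, -0.1736]), array([ 0.0013, -0.1735]), array([ 0.001 , -0.0242]), array([-0.0296, -0.0243])]
(378, 798, 3)
```

View pics/z4.png

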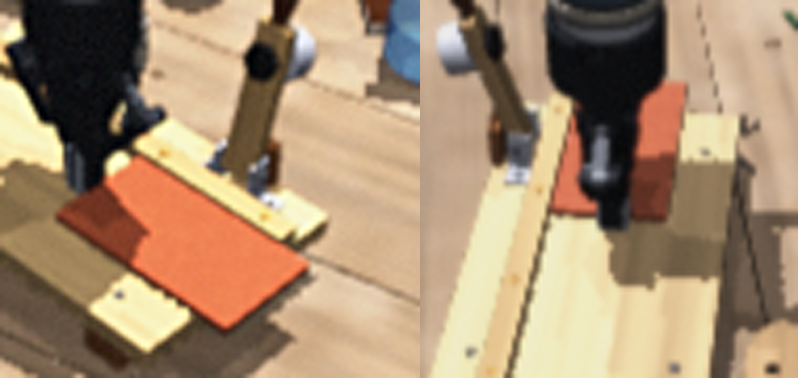

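The tile lies along the fence. In the scene crop its right end is at (305,268)–(225,328), past the ledge's end corner at (150,352). That is an overhang of about 27 mm.

```bash
python3 -m pendant '{"translation":[[0,-0.002,0],[0,-0.003,0],[0,-0.003,0],[0,0.01,0],[0,0.02,-0.02],[0.03,0.01,-0.05],[0.06,-0.02,-0.05],[0.08,-0.06,-0.05],[0.08,-0.071,-0.05],[0.08,-0.071,-0.05]],"angular":[[0,0,0],[0,0,0],[0,0,0],[0,0,0],[0,0,0],[0,0,0],[0,0.004,0],[0,0.004,0],[0,0.004,0],[0,0.004,0]],"fingers":[0,0,0,0,0,0.04,0.085,0.085,0.085,0.085]}'; python3 -c "
from h import *
rel(-.062,-.09,.0515)
S=optics.capture('scene');D=optics.capture('side')
print(toJ(plane(S,(265+150/4.2-.4,175+352/4.2-.4),.05)),toJ(plane(D,(225+320/4.2-.4,165+116/4.2-.4),.05)))"; python3 meas.py
```

```text
time_s: 12.05
position: [0.4336, -0.004, 0.1144]
orientation: [0.103, 0.995, 0.0, -0.005]
ft_force: [0.8, -1.3, 0.6]
opening: 0.0607
grasp_force: 0.0
shift [-0.0134  0.001   0.0628] turn [-0.0005 -0.0094 -0.0024] now jig [-0.0748 -0.091 ] 0.11444186823399809 F [ 0.7953 -1.2858  0.5821] t 12.05
[-0.071  -0.1523] [-0.0718 -0.1475]
shift [-0.0826  0.1745  0.0499] turn [ 0.0001 -0.0065 -0.0012] now jig [-0.0725 -0.0894] 0.11438539171228644 F [0.5354 0.669  0.7342] t 12.15
scene (118.62706756591797, 83.71633911132812) [array([-0.0313, -0.1811]), array([ 0.0524, -0.1809]), array([ 0.0521, -0.0622]), array([-0.0316, -0.0625])]
side (151.6793212890625, 79.89286041259766) [array([-0.0304, -0.174 ]), array([ 0.0495, -0.1747]), array([ 0.0509, -0.023 ]), array([-0.029 , -0.0223])]
```

```bash
python3 -m pendant '{"translation":[[0,0,0.02],[0,0,0.04],[0,0,0.053],[0,0,0.06],[0,0,0.0628],[0,0,0.0628],[-0.008,0,0.0628],[-0.016,0,0.0628],[-0.022,0,0.0628],[-0.022,0,0.0628]],"angular":[[0,-0.007,0],[0,-0.007,0],[0,-0.007,0],[0,-0.007,0],[0,-0.007,0],[0,-0.007,0],[0,-0.007,0],[0,-0.007,0],[0,-0.007,0],[0,-0.007,0]],"fingers":[0.085,0.085,0.085,0.085,0.085,0.085,0.085,0.085,0.085,0.085]}'; python3 -m pendant '{"translation":[[-0.003,0,0],[-0.006,0,0],[-0.008,0,0],[-0.01,0,0],[-0.011,0,0],[-0.011,0,0]],"angular":[[0,0,0],[0,0,0],[0,0,0],[0,0,0],[0,0,0],[0,0,0]],"fingers":[0.085,0.085,0.085,0.085,0.085,0.085]}'; python3 -m pendant '{"translation":[[-0.001,0,0],[-0.001,0,0],[-0.001,0,0]],"angular":[[0,0,0],[0,0,0],[0,0,0]],"fingers":[0.085,0.085,0.085]}'; python3 -c "
from h import *
rel(-.04,-.09,.0515)"
```

```text
time_s: 13.08
position: [0.4598, -0.0082, 0.0519]
orientation: [0.101, 0.995, -0.0, 0.002]
ft_force: [0.4, 0.9, 0.0]
opening: 0.0849
grasp_force: 0.0
time_s: 13.58
position: [0.4674, -0.0095, 0.0511]
orientation: [0.101, 0.995, 0.0, -0.0]
ft_force: [-0.7, 0.7, 0.3]
opening: 0.0853
grasp_force: 0.0
time_s: 13.83
position: [0.4679, -0.0096, 0.0511]
orientation: [0.101, 0.995, 0.0, -0.001]
ft_force: [-0.3, 0.0, -0.7]
opening: 0.0849
grasp_force: 0.1
shift [-0.0001 -0.0005 -0.0004] turn [ 0.     -0.0015  0.0002] now jig [-0.0401 -0.0895] 0.0510874368394662 F [-0.2738  0.0425 -0.7411] t 13.8333
```

```bash
python3 -m pendant '{"translation":[[-0.001,0,0],[-0.002,0,0],[-0.002,0,0]],"angular":[[0,0,0],[0,0,0],[0,0,0]],"fingers":[0.085,0.085,0.085]}'; python3 -m pendant '{"translation":[[-0.001,0,0],[-0.001,0,0],[-0.001,0,0]],"angular":[[0,0,0],[0,0,0],[0,0,0]],"fingers":[0.085,0.085,0.085]}'
```

```text
time_s: 14.08
position: [0.4682, -0.0096, 0.051]
orientation: [0.101, 0.995, 0.0, -0.003]
ft_force: [-4.8, 0.8, 2.1]
opening: 0.0852
grasp_force: 2.2
time_s: 14.33
position: [0.4682, -0.0095, 0.0509]
orientation: [0.102, 0.995, 0.001, -0.004]
ft_force: [-6.1, -0.1, 3.0]
opening: 0.0851
grasp_force: 3.0
```

```bash
python3 -m pendant '{"translation":[[0.01,0,0],[0.025,0,0],[0.025,0,-0.03],[0.025,0,-0.07],[0.025,0,-0.11],[0.025,0,-0.15],[0.025,0,-0.19],[0.025,0,-0.23],[0.02,0,-0.25],[0.01,0,-0.25]],"angular":[[0,0,0],[0,0,0],[0,0,0],[0,0,0],[0,0,0],[0,0,0],[0,0,0],[0,0,0],[0,0,0],[0,0,0]],"fingers":[0.085,0.085,0.085,0.04,0,0,0,0,0,0]}'; python3 meas.py; python3 -c "
from h import *
rel(.165,-.09,.30)
S=optics.capture('scene');D=optics.capture('side')
a=S['img'][150:230,300:380];b=D['img'][130:220,205:295]
cv2.imwrite('pics/z5.png',np.hstack([cv2.resize(i,(390,390),interpolation=cv2.INTER_CUBIC) for i in (a,b)])[:,:,::-1])"
```

```text
time_s: 15.17
position: [0.4646, -0.0089, 0.3067]
orientation: [0.101, 0.995, -0.001, 0.007]
ft_force: [0.1, -0.2, -0.7]
opening: 0.0008
grasp_force: 0.0
shift [-0.0504  0.1746  0.2432] turn [-0.0009  0.0135  0.0011] now jig [-0.0434 -0.0895] 0.3066971721731247 F [ 0.0551 -0.1503 -0.7334] t 15.1667
scene (152.79701232910156, 83.71631622314453) [array([-0.0313, -0.1806]), array([ 0.0524, -0.1803]), array([ 0.052 , -0.0275]), array([-0.0317, -0.0278])]
side (151.90740966796875, 79.7931900024414) [array([-0.0308, -0.1739]), array([ 0.049, -0.175]), array([ 0.051 , -0.0231]), array([-0.0288, -0.022 ])]
shift [-0.2092 -0.0004  0.0032] turn [-0.0004  0.0052  0.0005] now jig [-0.0442 -0.0897] 0.30213534148105897 F [-1.1025  0.7928 -0.6384] t 15.2667
```

View pics/z5.png

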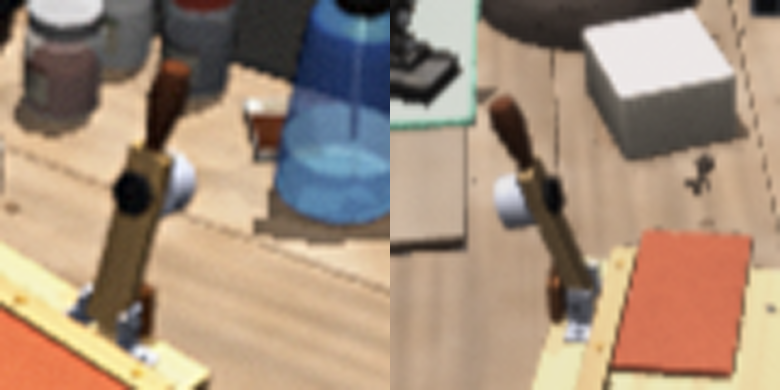

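The hold-down is still upright; its handle is at about (165,105) in the left crop and (510,130) in the right. The space behind it is clear.

```bash
python3 -m pendant '{"translation":[[-0.03,0,0],[-0.07,0,0],[-0.11,0,0],[-0.15,0,0],[-0.19,0,0],[-0.209,0,0],[-0.209,0,0],[-0.209,0,0]],"angular":[[0,0,0],[0,0,0],[0,0,0],[0,0,0],[0,0,0],[0,0,0],[0,0,0],[0,0,0]],"fingers":[0,0,0,0,0,0,0,0]}'; python3 -m pendant '{"translation":[[0,0,0.02],[0,0,0.045],[0,0,0.07],[0,0,0.09],[0,0,0.1],[0,0,0.107],[0,0,0.107]],"angular":[[0,0,0],[0,0,0],[0,0,0],[0,0,0],[0,0,0],[0,0,0],[0,0,0]],"fingers":[0,0,0,0,0,0,0]}';python3 -c "
from h import *
rel(.165,-.09,.195)"
```

```text
time_s: 16.03
position: [0.6654, -0.0504, 0.2973]
orientation: [0.101, 0.995, 0.0, -0.004]
ft_force: [-1.0, -0.5, 0.3]
opening: 0.0
grasp_force: 0.0
time_s: 16.62
position: [0.6644, -0.0499, 0.1924]
orientation: [0.101, 0.995, 0.0, -0.002]
ft_force: [-0.4, 0.5, 0.8]
opening: -0.0002
grasp_force: 0.0
shift [-0.0045 -0.0007 -0.0026] turn [ 0.0001 -0.0049  0.0004] now jig [ 0.1605 -0.0894] 0.19238908815430475 F [-0.4488  0.4846  0.752 ] t 16.6167
```

```bash
python3 -m pendant '{"translation":[[0.005,0,0],[0.01,0,0],[0.015,0,0],[0.019,0,0],[0.023,0,0],[0.027,0,0],[0.031,0,0],[0.035,0,0],[0.039,0,0],[0.039,0,0]],"angular":[[0,0,0],[0,0,0],[0,0,0],[0,0,0],[0,0,0],[0,0,0],[0,0,0],[0,0,0],[0,0,0],[0,0,0]],"fingers":[0,0,0,0,0,0,0,0,0,0]}'; python3 -m pendant '{"translation":[[0.004,0,0],[0.007,0,0],[0.010,0,0],[0.013,0,0],[0.016,0,0],[0.019,0,0],[0.022,0,0],[0.025,0,0],[0.028,0,0],[0.028,0,0]],"angular":[[0,0,0],[0,0,0],[0,0,0],[0,0,0],[0,0,0],[0,0,0],[0,0,0],[0,0,0],[0,0,0],[0,0,0]],"fingers":[0,0,0,0,0,0,0,0,0,0]}';python3 -c "
from h import *
rel(.08,-.09,.195)"
```

```text
time_s: 17.45
position: [0.6268, -0.0422, 0.1939]
orientation: [0.101, 0.995, 0.0, -0.001]
ft_force: [0.7, -0.4, -0.2]
opening: -0.0
grasp_force: 0.3
time_s: 18.28
position: [0.5995, -0.0366, 0.1938]
orientation: [0.101, 0.995, 0.0, -0.001]
ft_force: [0.1, -0.2, 0.8]
opening: 0.0003
grasp_force: 0.0
shift [ 0.0142 -0.0006 -0.0011] turn [ 0.     -0.0027  0.0003] now jig [ 0.0942 -0.0894] 0.1938294580589532 F [ 0.0764 -0.2317  0.7568] t 18.2833
```

```bash
python3 -m pendant '{"translation":[[0.003,0,0],[0.006,0,0],[0.009,0,0],[0.012,0,0],[0.015,0,0],[0.018,0,0],[0.020,0,0],[0.020,0,0],[0.020,0,0],[0.020,0,0]],"angular":[[0,0,0],[0,0,0],[0,0,0],[0,0,0],[0,0,0],[0,0,0],[0,0,0],[0,0,0],[0,0,0],[0,0,0]],"fingers":[0,0,0,0,0,0,0,0,0,0]}';python3 - <<'E'
from h import *
rel(.08,-.09,.195)
S=optics.capture('scene');D=optics.capture('side')
a=S['img'][150:270,250:370];b=D['img'][130:250,205:325]
cv2.imwrite('pics/z6.png',np.hstack([cv2.resize(i,(390,390),interpolation=cv2.INTER_CUBIC) for i in (a,b)])[:,:,::-1])
E
```

```text
time_s: 19.12
position: [0.581, -0.0329, 0.1941]
orientation: [0.101, 0.995, 0.0, -0.0]
ft_force: [0.1, 0.8, -0.1]
opening: 0.0001
grasp_force: 0.0
shift [-0.0046 -0.0005 -0.0009] turn [-0.0001 -0.0009  0.0002] now jig [ 0.0754 -0.0895] 0.1940829367175001 F [ 0.1222  0.8191 -0.1226] t 19.1167
```

View pics/z6.png

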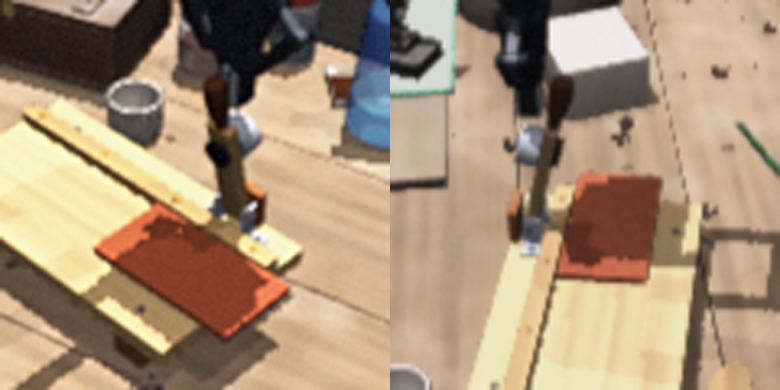

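The hold-down now leans towards the robot, with the handle ahead of the fingertips at (217,95) in the scene crop. I'll hold briefly and let it sink.

```bash
python3 -m pendant '{"translation":[[0.004,0,0],[0.006,0,0],[0.006,0,0],[0.006,0,0],[0.006,0,0],[0.006,0,0],[0.006,0,0],[0.006,0,0],[0.006,0,0],[0.006,0,0]],"angular":[[0,0,0],[0,0,0],[0,0,0],[0,0,0],[0,0,0],[0,0,0],[0,0,0],[0,0,0],[0,0,0],[0,0,0]],"fingers":[0,0,0,0,0,0,0,0,0,0]}'; python3 -m pendant '{"translation":[[-0.02,0,0],[-0.04,0,-0.02],[-0.05,0,-0.05],[-0.05,0,-0.08],[-0.05,0,-0.1],[-0.05,0,-0.1],[-0.05,0,-0.1],[-0.05,0,-0.1],[-0.05,0,-0.1],[-0.05,0,-0.1]],"angular":[[0,0,0],[0,0,0],[0,0,0],[0,0,0],[0,0,0],[0,0,0],[0,0,0],[0,0,0],[0,0,0],[0,0,0]],"fingers":[0,0,0,0,0,0,0,0,0,0]}';python3 -m pendant '{"translation":[[0,0,0],[0,0,0],[0,0,0],[0,0,0],[0,0,0],[0,0,0],[0,0,0],[0,0,0],[0,0,0],[0,0,0]],"angular":[[0,0,0],[0,0,0],[0,0,0],[0,0,0],[0,0,0],[0,0,0],[0,0,0],[0,0,0],[0,0,0],[0,0,0]],"fingers":[0,0,0,0,0,0,0,0,0,0]}';python3 -m pendant '{"translation":[[0,0,0],[0,0,0],[0,0,0],[0,0,0],[0,0,0],[0,0,0],[0,0,0],[0,0,0],[0,0,0],[0,0,0]],"angular":[[0,0,0],[0,0,0],[0,0,0],[0,0,0],[0,0,0],[0,0,0],[0,0,0],[0,0,0],[0,0,0],[0,0,0]],"fingers":[0,0,0,0,0,0,0,0,0,0]}';python3 - <<'E'
from h import *
rel(.08,-.09,.195)
S=optics.capture('scene');D=optics.capture('side')
a=S['img'][150:270,250:370];b=D['img'][130:250,205:325]
cv2.imwrite('pics/z7.png',np.hstack([cv2.resize(i,(390,390),interpolation=cv2.INTER_CUBIC) for i in (a,b)])[:,:,::-1])
E
```

```text
time_s: 20.05
position: [0.5751, -0.0316, 0.194]
orientation: [0.101, 0.995, 0.0, -0.0]
ft_force: [-0.0, -0.4, -0.0]
opening: -0.0001
grasp_force: 0.0
time_s: 20.88
position: [0.6232, -0.0415, 0.2922]
orientation: [0.101, 0.995, 0.0, -0.002]
ft_force: [0.5, -0.2, 0.6]
opening: 0.0001
grasp_force: 0.0
time_s: 21.72
position: [0.6242, -0.0418, 0.294]
orientation: [0.101, 0.995, 0.0, -0.0]
ft_force: [-1.0, 1.1, 0.1]
opening: -0.0003
grasp_force: 0.0
time_s: 22.55
position: [0.6242, -0.0418, 0.294]
orientation: [0.101, 0.995, 0.0, -0.0]
ft_force: [0.1, 0.2, 0.0]
opening: 0.0
grasp_force: 0.0
shift [ 0.0394 -0.0005  0.0991] turn [-0.     -0.001   0.0002] now jig [ 0.1194 -0.0895] 0.29401310059123065 F [0.132  0.1794 0.0099] t 22.55
```

View pics/z7.png

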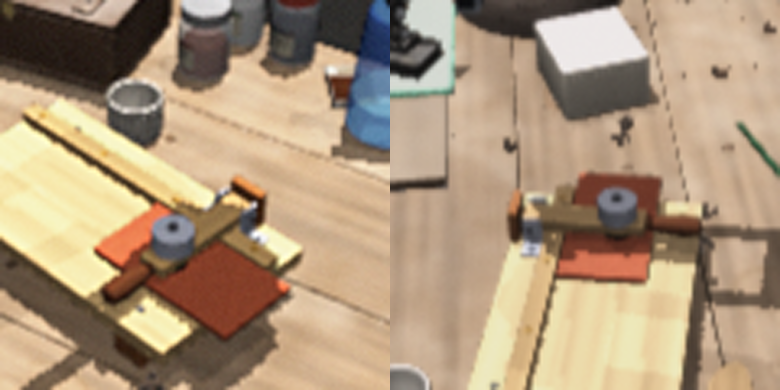

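The hold-down lies level across the tile, with its weight at (172,238) in the scene crop. The tile still overhangs the ledge end and the robot is clear, so I'll let it settle for a moment and hand in.

```bash
python3 -m pendant '{"translation":[[0,0,0],[0,0,0],[0,0,0],[0,0,0],[0,0,0],[0,0,0],[0,0,0],[0,0,0],[0,0,0],[0,0,0]],"angular":[[0,0,0],[0,0,0],[0,0,0],[0,0,0],[0,0,0],[0,0,0],[0,0,0],[0,0,0],[0,0,0],[0,0,0]],"fingers":[0,0,0,0,0,0,0,0,0,0]}';python3 -m pendant '{"translation":[[0,0,0],[0,0,0],[0,0,0],[0,0,0],[0,0,0],[0,0,0],[0,0,0],[0,0,0],[0,0,0],[0,0,0]],"angular":[[0,0,0],[0,0,0],[0,0,0],[0,0,0],[0,0,0],[0,0,0],[0,0,0],[0,0,0],[0,0,0],[0,0,0]],"fingers":[0,0,0,0,0,0,0,0,0,0]}'; python3 -c "
from plant import r
print(r.close_job())"
```

```text
time_s: 23.48
position: [0.6241, -0.0418, 0.294]
orientation: [0.101, 0.995, 0.0, -0.001]
ft_force: [0.1, 0.0, 0.5]
opening: -0.0001
grasp_force: 0.0
time_s: 24.32
position: [0.6242, -0.0417, 0.294]
orientation: [0.101, 0.995, 0.0, -0.0]
ft_force: [-0.3, 1.0, 0.2]
opening: 0.0001
grasp_force: 0.0
the job is handed in; nothing more can be done
None
```

The job is handed in at 24 s: the tile lies along the fence and sticks out about 28 mm past the ledge end by camera measurement, and the hold-down rests on it with the robot clear (no verdict was returned).

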